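# Load a bit case into a packed spring-pusher tray

## Task

Put the new orange bit case into the spring-packed row in the tray, directly behind its orange twin (on the pusher side): work its lower edge in between the touching cases, parting them without toppling, lifting or bearing down hard on them, and set it upright, fully down on the tray floor. Keep hold of it until it is home, then let the sprung row close up slowly, never snapping, and leave the row tight against the front stop; leave everything else on the bench alone.

Things in the scene. Friction and masses are not known exactly. Their poses are not given: they have to be found in the camera images.
- case_new_center (a point): centre of the new orange hard-plastic drill-bit case, standing on the bench beside the tray: 62 mm wide (y), 32 thick (x), 85 tall (z), 0.10 to 0.17 kg; the point is 42.5 mm above its foot. Faces flat; the long edges (along y) are rounded, 3 mm at the foot, 8 mm at the top, so two touching cases leave a groove 16 mm wide, 8 mm deep between their tops. Alike turned half a turn.
- case_orange_center (a point): centre (42.5 mm above its foot) of the old orange case, the twin of the new one, standing first, second or third in the row, counted from the front stop. Same axes as the tray: x along the row, away from the front stop, y across the tray, z up.
- case_blue_center (a point): centre (42.5 mm above its foot) of the blue case, same shape and size as the orange ones, standing first, second or third in the row. Axes x along the row, away from the front stop, y across the tray, z up.
- case_green_center (a point): centre (42.5 mm above its foot) of the green case, same shape and size as the orange ones, standing first, second or third in the row. Axes x along the row, away from the front stop, y across the tray, z up.
- case_grey_center (a point): centre (42.5 mm above its foot) of the grey case, same shape and size as the orange ones, standing last of the four, with the pusher against its back. Axes x along the row, away from the front stop, y across the tray, z up.
- tray: fixed galvanised spring-pusher tray with four touching cases in a row. Origin on the bench at the middle of the front stop's inner face; x runs along the row to the pusher, y across, z up. Floor 4 mm thick (a case that is home has its top 89 mm above the bench), 68 mm wide inside; rails 20 mm high, 74 mm over all; stop 50 mm high; length 270 mm. Cases slide easily (friction about 0.15).
- pusher (a joint): travel (m) of the black pusher paddle (54 mm wide, 88 high) behind the last case, on the tray; its spring presses the row to the front stop with about 4.2 N (plus 20 N/m of travel). 0 with four cases packed, grows as the row is pushed back (at most 0.080), about 0.032 with a fifth packed in. Little damping: if let go it snaps forward.
- lamp_carton_a: white lamp carton with a green band, 62 x 62 x 115 mm, standing; origin at the centre of its underside; a bystander
- lamp_carton_b: white lamp carton with a blue band, 62 x 62 x 115 mm, standing; origin at the centre of its underside; a bystander
- spot_carton: small white lamp carton with a red band, 52 x 52 x 62 mm; origin at the centre of its underside; a bystander
- tape_roll: cardboard-brown roll of tape lying flat, 100 mm across, 48 mm high; origin at the centre of its underside; a bystander
- screwdriver: screwdriver lying on the bench; origin under its middle; a bystander
- screw_jar: glass jar with a yellow cap, 68 mm across, 75 mm high; origin at the centre of its underside; a bystander
Things that resemble listed ones, but are neither listed nor needed, are in the scene too. What is shaped like the part that bears case_blue_center but purple is not meant.

How it is judged (in metres and radians):
On the way:
1. the new case stands home on the tray floor behind its twin while the robot still holds or touches it (height (world z) of case_new_center between 0.043 and 0.0505 m and angle between case_new_center's own z axis and vertical below 0.09 rad and x of case_new_center in the frame of case_orange_center between 0.028 and 0.055 m and y of case_new_center in the frame of case_orange_center between -0.008 and 0.008 m and contact force between the fingers and case_new above 0.5 N), for 0.1 s.
At the end, for the whole second after the job is handed in: New case on the tray floor (4 mm), upright (5 deg), square (6 deg), directly behind its orange twin (centres 29 to 35.5 mm apart, 8 mm across); the other four upright (5 deg) on the floor; row closed to the front stop (pusher 28 to 36.5 mm), at rest; robot clear (height (world z) of case_new_center between 0.043 and 0.0505 m and angle between each of case_new_center, case_orange_center, case_blue_center, case_green_center, case_grey_center's own z axis and vertical below 0.09 rad and height (world z) of case_orange_center between 0.043 and 0.0505 m and height (world z) of case_blue_center between 0.043 and 0.0505 m and height (world z) of case_green_center between 0.043 and 0.0505 m and height (world z) of case_grey_center between 0.043 and 0.0505 m and x of case_new_center in the frame of case_orange_center between 0.029 and 0.0355 m and y of case_new_center in the frame of case_orange_center between -0.008 and 0.008 m and angle between the x axis of case_new_center and the x axis of tray, either way round below 0.1 rad and value of joint pusher between 0.028 and 0.0365 m and velocity of joint pusher between -0.01 and 0.01 m/s); the robot touches nothing.
It fails at once if a case of the row is tipped by more than 30 degrees (angle between any of case_orange_center, case_blue_center, case_green_center, case_grey_center's own z axis and vertical above 0.52 rad).
It fails at once if a case of the row is lifted off the tray by more than 15 mm (height (world z) of any of case_orange_center, case_blue_center, case_green_center, case_grey_center above 0.0615 m).
It fails at once if the spring pusher snaps forward (faster than 0.12 m/s) (velocity of joint pusher below -0.12 m/s).
It fails at once if the new case is pressed on another case with more than 40 N (contact force between case_new and case_orange above 40 N or contact force between case_new and case_blue above 40 N or contact force between case_new and case_green above 40 N or contact force between case_new and case_grey above 40 N).
It fails at once if a bystander on the bench is moved by more than 20 mm (distance of any of lamp_carton_a, lamp_carton_b, spot_carton, tape_roll, screwdriver, screw_jar from where it was at the start of the episode above 0.02 m).
It also fails if it takes over 50 s, if anything falls off the work surface, if the arm or the gripper's body presses on something with over 40 N, if the wrist force passes 120 N, or if a joint passes its speed limit or range.

## Robot

A 6-joint arm with a two-finger parallel gripper is mounted at the origin on the work surface. World frame = base frame: x ahead of the robot, y to its left, z up, the work surface at z = 0. Lengths are in mm, angles in rad, forces in N, time in s.
With the tool pointing down it reaches from about 300 to 1000 mm from the base axis. Payload 5.1 kg.
Tool frame: the origin (TCP) lies midway between the tips of the shut fingers; the grasp point (between the pads) lies 19 mm behind it; z points along the fingers, y is the line along which they close (so a half turn about z gives the same grasp; the last joint's range is limited). The gripper opens to 95 mm and grips with 3 to 60 N. Pads are 20 mm wide; open, the fingers measure 119 mm over their backs; the gripper's body (75 mm by 180 mm) begins 59 mm behind the grasp point.
Start: joints at [1.039, 0.124, 1.65, -0, 1.367, -0.083], TCP at [282.043, 585.608, 214.656] pointing down, gripper open.
Joint ranges: [-2.61, 2.61], [-1.02, 2.33], [0.03, 2.71], [-1.35, 4.49], [0.32, 2.68], [-2.91, 2.91]. Speed limits (rad/s): [2.57, 2.57, 3.14, 3.14, 3.14, 3.14].

## Interface

Orientations are given as [roll, pitch, yaw] about the fixed x, y, z axes, in that order (R = Rz(yaw) Ry(pitch) Rx(roll)).
In Python, from station import sensors, imaging, order gives the robot as it stands. The module is installed in compiled form; this text tells all that it offers.
- The arm moves only by the shell command python3 -m creep 'ROWS' [FORCE]. ROWS is JSON, a list of rows, each a list of 7 numbers: the shift along the world's x, y, z in units of 25 mm (1.0 is 25 mm), then the turn, a rotation vector about the world's x, y, z in units of 5 degrees (1.0 is 5 degrees), then the opening, from 0 (shut) to 1 (fully open). A call has 1 to 5 rows; each row is the pose to reach, as a shift and turn from the pose commanded when the call began; what a row does not reach only later rows make up. A row lasts 1/12 s, in which the tool goes at most 41.7 mm and 7.16 degrees, less where a joint would pass 70% of its speed; a pose out of reach is approached as far as the arm can. A call with a gripper value outside its range is refused whole. The fingers move at their own pace and stop on an object; FORCE is the grip in N (left out, the last holds). Time passes only in rows, so rows that repeat a pose let the fingers close. It gives the time, the measured TCP pose, the force, the opening and the grip force at its end, in the units of the state.
- sensors.read_state(): the state, without advancing time (a new reading comes with each control period).
- imaging.snapshot(name): name is "scene" or "top"; returns a dict with "img" (480x640x3 uint8, red, green, blue), "intrinsics" (3x3 intrinsics, pixels), "xyz" and "attitude" of the camera in the world. Camera axes: x right, y down, z forward; pixel columns grow to the right and rows downward; lengths in mm; the calibration is good to about 2 mm. A picture is of the moment at which its call begins. There is no depth.
- order.hand_in(): hands the job in; it is judged then, once.
Trained networks look in the newest picture that a camera, given by its name, has taken for a name from the list of things; names that differ only in an ending like _2 or _b are one class to them, and where a whole thing is asked for, a point or a joint stands for the part that bears it (a point fixed in the world has none). Each returns a list of dicts, best first, with "conf" (0 to 1); they miss things now and then, are a little off and sometimes report something else, mostly with a low value. They report only what shows in the picture. A call takes as long as a camera call. They do not tell look-alikes from the thing itself.
- imaging.boxes_of(camera, thing): "centre" ([x, y, z] in mm, in world coordinates, good to about 4 mm: the middle of the surface that is visible of it).
- imaging.masks_of(camera, thing): "pixels" (480x640 bool, what is visible of it).
- imaging.landmark_of(camera, thing): "centre" ([x, y, z] in mm, in world coordinates, good to about 4 mm: a listed point, or the origin of a listed thing).
The state is a dict: "time": time; "q": joint angles; "dq": joint speeds; "joint_efforts": joint torques, N m; "eef_pos": TCP position; "tcp_rot": TCP orientation; "ft_force": force on the tool from outside, world axes, zero at the start; "torque": the same for the moment, N m; "grip_width": finger opening in mm; "gripper_force": force on a finger pad.
Only numpy, scipy, OpenCV 4.12 (cv2) and the standard library are available. Lean on these libraries where they do the work, as an engineer would, in place of code of your own. Each camera call takes 0.05 s, during which the arm holds its last target. There are 200 camera calls.

## Working session

There is one attempt and no reset: what is moved stays moved. The work goes in short steps, Python scripts to look and compute and a shell command to move; the robot and the scene stay as the last step left them, time stands still between calls to the robot, and variables do not carry over. Pictures are saved under pics/ and viewed, at most 10 in all, crops included, and the job is handed in when it is done.

```bash
mkdir -p pics; cat > h.py <<'E'
import numpy as np, cv2
from station import sensors, imaging, order
def snap(n,f=None):
    s=imaging.snapshot(n)
    if f: cv2.imwrite('pics/'+f,cv2.cvtColor(s['img'],cv2.COLOR_RGB2BGR))
    return s
E
python3 - <<'E'
from h import *
for c in ['scene','top']:
    s=snap(c,c+'0.png'); print(c,s['xyz'],s['attitude'],np.array(s['intrinsics']).tolist())
    for t in ['case_new_center','case_orange_center','case_blue_center','case_green_center','case_grey_center','tray']:
        print(t,[(np.round(d['centre'],1).tolist(),round(d['conf'],2)) for d in imaging.landmark_of(c,t)])
print(sensors.read_state())
E
```

```text
scene [1298.83876714 -399.46384123 1122.00294891] [-2.42700591 -0.01565178  1.17233662] [[560.5026634779513, 0.0, 322.5730012530735], [0.0, 560.5026634779513, 246.97651309847177], [0.0, 0.0, 1.0]]
case_new_center [([507.5, -317.6, 44.0], 0.98)]
case_orange_center [([532.7, -93.0, 47.2], 0.85), ([522.5, 455.7, 2.8], 0.35)]
case_blue_center [([528.3, -30.8, 47.2], 0.84), ([631.7, 11.2, 42.8], 0.7)]
case_green_center []
case_grey_center [([522.5, 0.2, 42.9], 0.64)]
tray [([529.8, -108.0, -3.0], 0.57)]
top [ 252.08634223  -13.02739102 1196.54018989] [-2.92819238 -0.00661389 -1.67231364] [[467.0540902818222, 0.0, 317.63175349612874], [0.0, 467.0540902818222, 236.4606556975213], [0.0, 0.0, 1.0]]
case_new_center [([506.9, -323.6, 44.4], 0.9)]
case_orange_center [([532.8, -91.2, 48.8], 0.56)]
case_blue_center [([635.7, 13.2, 40.8], 0.87), ([526.7, -25.4, 48.4], 0.59)]
case_green_center [([531.4, -61.9, 50.8], 0.86)]
case_grey_center [([525.8, 2.4, 45.5], 0.59)]
tray [([529.2, -110.9, -2.5], 0.64)]
{'time': 0.7, 'q': array([ 1.03941703e+00,  1.23747975e-01,  1.65026780e+00,  2.08800431e-05,
        1.36752530e+00, -8.25887972e-02]), 'dq': array([-2.24469083e-04, -2.58527905e-04,  6.32834411e-05, -2.14791783e-03,
       -3.38489679e-04, -3.91364712e-04]), 'joint_efforts': array([ 1.07552369e-03, -4.17441058e+01, -3.60137951e+01,  7.75307184e-02,
        4.28250083e-02, -2.25615486e-05]), 'eef_pos': array([282.03186306, 585.6221513 , 214.70897054]), 'tcp_rot': array([ 3.14153957e+00, -1.61260431e-05,  2.69279794e+00]), 'ft_force': array([-0.62383537,  0.02397952, -0.09064033]), 'torque': array([-0.08285377,  0.03186954, -0.01959772]), 'gripper_force': 0.0, 'grip_width': 94.81635440695946}
```

View pics/scene0.png

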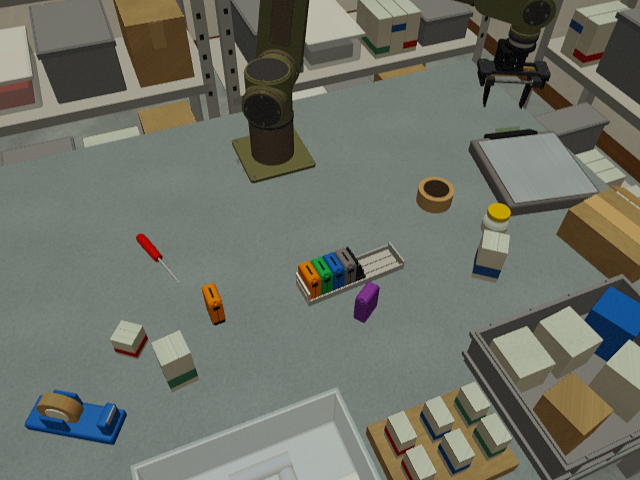

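View pics/top0.png

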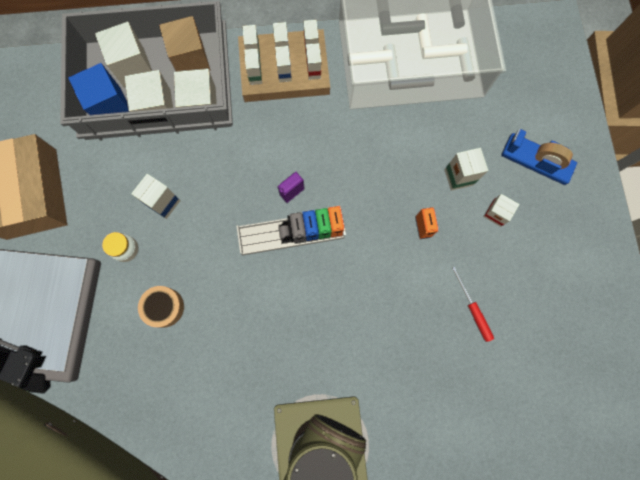

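The new case is at scene (213,303) and top (429,222). It could be confused with:
- the orange twin, scene (310,277) / top (336,220), which is first in the row against the stop
- the purple case at scene (367,302), not listed
- the tape dispenser at scene (75,415)

The row from the front runs orange, green, blue, grey, then the pusher, so the gap to open is orange|green. Next I'll fit the poses to the masks and check one crop.

```bash
cat >> h.py <<'E'
from scipy.spatial.transform import Rotation as Ro
from scipy.optimize import minimize
def project(s,P):
    R=Ro.from_euler('xyz',s['attitude']).as_matrix(); p=(np.asarray(P)-s['xyz'])@R
    q=p@np.array(s['intrinsics']).T; return q[:,:2]/q[:,2:]
def body(x,y,yaw,L,z0,z1,W=62):
    pts=[]
    a=np.linspace(0,np.pi/2,5)
    for sx in (-1,1):
        for sy in (-1,1):
            for t in a: pts.append([sx*(L/2-8+8*np.sin(t)),sy*W/2,z1-8+8*np.cos(t)])
            for t in a: pts.append([sx*(L/2-3+3*np.sin(t)),sy*W/2,z0+3-3*np.cos(t)])
    c,s=np.cos(yaw),np.sin(yaw); p=np.array(pts)
    return np.c_[x+c*p[:,0]-s*p[:,1],y+s*p[:,0]+c*p[:,1],p[:,2]]
def fit(views,x0,L,z0,z1):
    K=4
    def cost(v):
        e=0
        for s,m in views:
            ys,xs=np.nonzero(m); a,b=xs.min()-8,ys.min()-8; w,h=np.ptp(xs)+17,np.ptp(ys)+17
            uv=(project(s,body(v[0],v[1],v[2],L,z0,z1))-[a,b]+.5)*K
            im=np.zeros((h*K,w*K),np.uint8); cv2.fillConvexPoly(im,cv2.convexHull(np.round(uv*16).astype(np.int32)),1,shift=4)
            big=np.kron(m[b:b+h,a:a+w].astype(np.uint8),np.ones((K,K),np.uint8))
            e+=(im!=big).sum()/big.sum()
        return e
    best=min((minimize(cost,x0,method='Nelder-Mead',options=dict(initial_simplex=np.array(x0)+np.array([[0,0,0],[d,0,0],[0,d,0],[0,0,.15*g]]))) for d in(4,-4) for g in(1,-1)),key=lambda r:r.fun)
    return np.round(best.x,3),round(best.fun,3)
def mask(c,t,uv):
    for d in imaging.masks_of(c,t):
        m=d['pixels']
        ys,xs=np.nonzero(m)
        if len(xs) and np.hypot(xs.mean()-uv[0],ys.mean()-uv[1])<14: return m
    print('missed',c,t)
E
python3 - <<'E'
from h import *
T=snap('top');S=snap('scene')
mt=mask('top','case_new_center',(429,222)); ms=mask('scene','case_new_center',(213,303))
for v in ([(T,mt)],[(S,ms)],[(T,mt),(S,ms)]): print('new',fit(v,[507,-320,1.57],32,0,85))
U=np.zeros((480,640),bool)
for t,uv in (('orange',(336,220)),('green',(323,222)),('blue',(310,223)),('grey',(297,226))):
    m=mask('top','case_%s_center'%t,uv)
    if m is not None: U|=m; print(t,m.sum())
U=cv2.morphologyEx(U.astype(np.uint8),cv2.MORPH_CLOSE,np.ones((5,5)))>0
f,e=fit([(T,U)],[529,-45,1.66],128,6,89); print('row',f,e)
yaw=f[2]; print('boundary o|g',f[:2]-32*np.array([np.cos(yaw),np.sin(yaw)]))
def crop(s,u,v,n=40): 
    return cv2.resize(s['img'][v-n:v+n,u-n:u+n],(390,390),interpolation=cv2.INTER_NEAREST)
o=np.hstack([crop(T,429,222),crop(T,316,223)])
cv2.imwrite('pics/crop.png',cv2.cvtColor(o,cv2.COLOR_RGB2BGR))
E
```

```text
new (array([ 507.139, -324.533,    1.607]), np.float64(0.079))
new (array([ 509.154, -324.768,    1.563]), np.float64(0.086))
new (array([ 507.622, -324.458,    1.568]), np.float64(0.172))
orange 395
green 378
blue 387
grey 397
row [529.296 -45.129   1.633] 0.058
boundary o|g [531.28523414 -77.06711121]
```

View pics/crop.png

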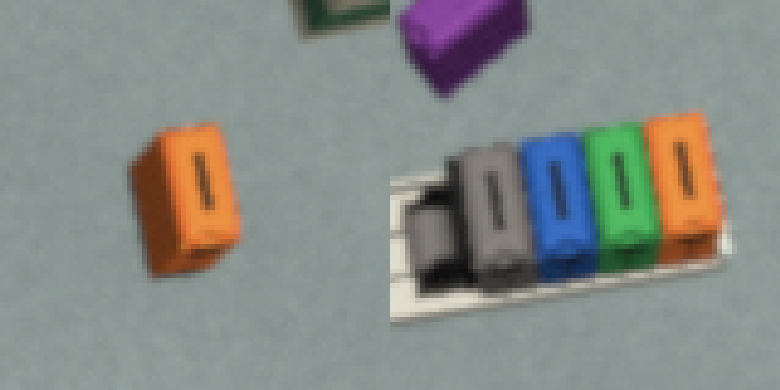

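The crop confirms the free-standing orange case as the new one, at left crop (195,185). On the right, the row is orange (682,175), green (625,180), blue (558,190), grey (490,195). Both methods agree: new case at about (507.5,-324.5), row boundary at about (531.5,-77), row yaw about 1.65. Moving over to the new case.

```bash
python3 -m creep '[[0.36,-1.46,0,0,0,-0.51,1],[0.72,-2.91,0,0,0,-1.02,1],[1.08,-4.37,0,0,0,-1.53,1],[1.44,-5.82,0,0,0,-2.04,1],[1.8,-7.28,0,0,0,-2.55,1]]' 50
python3 -m creep '[[0.36,-1.46,0,0,0,-0.51,1],[0.72,-2.91,0,0,0,-1.02,1],[1.08,-4.37,0,0,0,-1.53,1],[1.44,-5.82,0,0,0,-2.04,1],[1.8,-7.28,0,0,0,-2.55,1]]'
python3 -m creep '[[0.36,-1.46,0,0,0,-0.51,1],[0.72,-2.91,0,0,0,-1.02,1],[1.08,-4.37,0,0,0,-1.53,1],[1.44,-5.82,0,0,0,-2.04,1],[1.8,-7.28,0,0,0,-2.55,1]]'
```

```text
time: 1.52
eef_pos: [327.1, 402.1, 214.6]
tcp_rot: [3.141, 0.0, 2.469]
ft_force: [0.0, -0.6, 0.3]
grip_width: 95.2
gripper_force: 0.0
time: 1.93
eef_pos: [372.0, 220.0, 214.9]
tcp_rot: [3.141, 0.0, 2.246]
ft_force: [0.6, -0.3, 0.9]
grip_width: 95.3
gripper_force: 0.0
time: 2.35
eef_pos: [417.1, 37.8, 215.1]
tcp_rot: [3.14, 0.001, 2.023]
ft_force: [0.9, 0.4, -0.5]
grip_width: 95.2
gripper_force: 0.0
```

```bash
python3 -m creep '[[0.36,-1.46,0,0,0,-0.51,1],[0.72,-2.91,0,0,0,-1.02,1],[1.08,-4.37,0,0,0,-1.53,1],[1.44,-5.82,0,0,0,-2.04,1],[1.8,-7.28,0,0,0,-2.55,1]]'
python3 -m creep '[[0.36,-1.46,0,0,0,-0.51,1],[0.72,-2.91,0,0,0,-1.02,1],[1.08,-4.37,0,0,0,-1.53,1],[1.44,-5.82,0,0,0,-2.04,1],[1.8,-7.28,0,0,0,-2.55,1]]'
python3 -m creep '[[0,0,-1,0,0,0,1],[0,0,-2,0,0,0,1],[0,0,-3,0,0,0,1],[0,0,-3.7,0,0,0,1],[0,0,-3.7,0,0,0,1]]'
python3 - <<'E'
from h import *
T=snap('top');S=snap('scene','s1.png')
print(sensors.read_state()['eef_pos'],sensors.read_state()['tcp_rot'])
for c in('top','scene'): print([(np.round(d['centre'],1),round(d['conf'],2)) for d in imaging.landmark_of(c,'case_new_center')])
n=60;im=S['img'][303-n:303+n,213-n:213+n]
cv2.imwrite('pics/c1.png',cv2.cvtColor(cv2.resize(im,(480,480)),cv2.COLOR_RGB2BGR))
E
```

```text
time: 2.77
eef_pos: [462.1, -144.4, 215.0]
tcp_rot: [3.141, 0.0, 1.8]
ft_force: [-0.2, 0.1, 0.4]
grip_width: 95.2
gripper_force: 0.0
time: 3.18
eef_pos: [507.2, -326.4, 214.7]
tcp_rot: [3.141, 0.0, 1.578]
ft_force: [1.2, 0.2, 0.3]
grip_width: 94.9
gripper_force: 0.0
time: 3.6
eef_pos: [504.4, -322.6, 117.0]
tcp_rot: [-3.135, -0.005, 1.58]
ft_force: [-0.5, 0.7, -0.5]
grip_width: 94.8
gripper_force: 0.0
[ 506.79239934 -324.18721659  121.84407148] [-3.14058530e+00 -8.34278699e-04  1.58011454e+00]
[(array([365.5, 359.2,   1.1]), 0.52)]
[(array([ 506.3, -321. ,   45.3]), 0.92)]
```

View pics/c1.png

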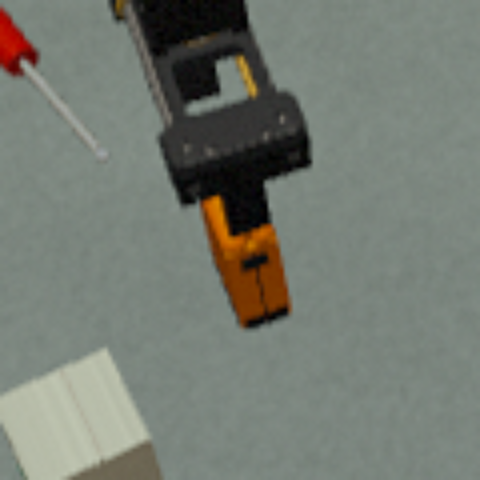

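The near crop shows the gripper right over the orange case, with the near finger at about (245,210) centred on its thickness and the red-handled screwdriver and carton clear. Descending and gripping.

```bash
python3 -m creep '[[0,0,-0.8,0,0,0,1],[0,0,-1.6,0,0,0,1],[0,0,-2.4,0,0,0,1],[0,0,-3.1,0,0,0,1],[0,0,-3.44,0,0,0,1]]' 50
python3 -m creep '[[0,0,0,0,0,0,0.6],[0,0,0,0,0,0,0.6],[0,0,0,0,0,0,0.6],[0,0,0,0,0,0,0.6],[0,0,0,0,0,0,0.6]]' 50
```

```text
time: 4.22
eef_pos: [507.1, -324.3, 35.8]
tcp_rot: [-3.142, -0.0, 1.58]
ft_force: [-0.3, -0.7, -0.3]
grip_width: 95.1
gripper_force: 0.0
time: 4.63
eef_pos: [507.9, -325.0, 37.7]
tcp_rot: [3.14, 0.002, 1.58]
ft_force: [0.5, 0.3, -0.5]
grip_width: 66.9
gripper_force: 0.0
```

```bash
python3 -m creep '[[0,0,0,0,0,0,0.4],[0,0,0,0,0,0,0.4],[0,0,0,0,0,0,0.4],[0,0,0,0,0,0,0.4],[0,0,0,0,0,0,0.4]]' 50
```

```text
time: 5.05
eef_pos: [507.6, -324.9, 37.3]
tcp_rot: [3.14, 0.001, 1.58]
ft_force: [-0.3, 0.2, 4.9]
grip_width: 61.8
gripper_force: 49.8
```

Gripped at 61.8 mm with 50 N. Lifting, then carrying it over the row with the yaw matched.

```bash
python3 -m creep '[[0,0,0.6,0,0,0,0.4],[0,0,1.8,0,0,0,0.4],[0,0,3.2,0,0,0,0.4],[0,0,4.6,0,0,0,0.4],[0,0,6,0,0,0,0.4]]'
python3 -m creep '[[0.1,1,0,0,0,0.1,0.4],[0.2,2.2,0,0,0,0.2,0.4],[0.3,3.4,0,0,0,0.3,0.4],[0.4,4.4,0,0,0,0.4,0.4],[0.5,5,0,0,0,0.4,0.4]]'
python3 -m creep '[[0.1,1,0,0,0,0.1,0.4],[0.2,2.2,0,0,0,0.2,0.4],[0.3,3.4,0,0,0,0.3,0.4],[0.4,4.4,0,0,0,0.4,0.4],[0.45,5,0,0,0,0.4,0.4]]'
python3 -m creep '[[0,0,0,-1,-0.08,0,0.4],[0,0,0,-2,-0.16,0,0.4],[0,0,0,-3,-0.24,0,0.4],[0,0,0,-4,-0.32,0,0.4],[0,0,0,-4.98,-0.4,0,0.4]]'
python3 -m creep '[[0,0,-0.6,0,0,0,0.4],[0,0,-1.2,0,0,0,0.4],[0,0,-1.4,0,0,0,0.4],[0,0,-1.4,0,0,0,0.4],[0,0,-1.4,0,0,0,0.4]]'
python3 - <<'E'
from h import *
s=sensors.read_state(); print(s['eef_pos'],s['tcp_rot'],Ro.from_euler('xyz',s['tcp_rot']).as_matrix().round(3))
S=snap('scene'); T=snap('top')
ex=np.array([-.079,.997,0]);B=np.array([531.5,-77.1,0]);ey=np.array([-.997,-.079,0]);z=np.array([0,0,1])
im=cv2.resize(S['img'][215:315,260:400],(784,560),interpolation=cv2.INTER_NEAREST)
def dot(P,c):
    for u,v in project(S,P): cv2.circle(im,(int((u-260+.5)*5.6),int((v-215+.5)*5.6)),3,c,-1)
dot([B+k*32*ex-31*ey+81*z for k in(-1,0,1,2,3)],(255,0,255))
R=Ro.from_euler('xyz',s['tcp_rot']).as_matrix()
# tool axes: z down; tool y across
ty=R[:,1];tz=R[:,2];tx=R[:,0];
if tx@ex<0: tx=-tx
if ty@ey<0: ty=-ty
dot([s['eef_pos']+tz*h+tx*k-ty*31 for h in(37,-48) for k in(-16,16)],(255,255,255))
cv2.imwrite('pics/c2.png',cv2.cvtColor(im,cv2.COLOR_RGB2BGR))
E
```

```text
time: 5.47
eef_pos: [506.3, -323.8, 186.5]
tcp_rot: [-3.14, -0.001, 1.58]
ft_force: [1.0, 0.6, -0.8]
grip_width: 61.6
gripper_force: 49.8
time: 5.88
eef_pos: [519.0, -196.9, 185.2]
tcp_rot: [-3.14, -0.001, 1.617]
ft_force: [0.4, 0.7, -1.9]
grip_width: 61.9
gripper_force: 49.8
time: 6.3
eef_pos: [530.2, -71.9, 185.2]
tcp_rot: [-3.14, -0.001, 1.652]
ft_force: [-0.6, 0.4, -0.4]
grip_width: 61.9
gripper_force: 49.8
time: 6.72
eef_pos: [530.6, -74.1, 186.0]
tcp_rot: [3.141, 0.44, 1.65]
ft_force: [0.2, -0.0, -1.2]
grip_width: 62.1
gripper_force: 49.8
time: 7.13
eef_pos: [530.3, -75.3, 150.2]
tcp_rot: [-3.14, 0.435, 1.649]
ft_force: [-0.4, 0.0, -1.4]
grip_width: 61.8
gripper_force: 49.8
[530.28462503 -75.28175251 150.20156   ] [-3.14013723  0.43520808  1.64911395] [[-0.071  0.997  0.032]
 [ 0.904  0.078 -0.42 ]
 [-0.422 -0.001 -0.907]]
```

View pics/c2.png

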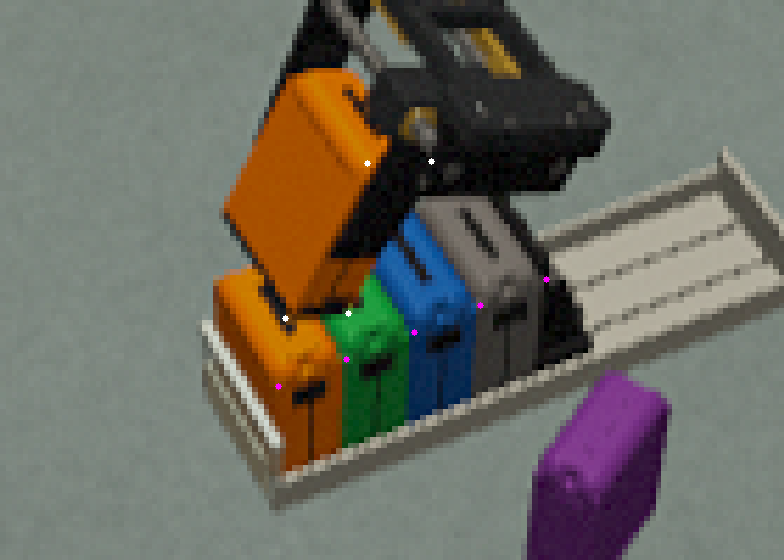

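The hover view shows the case leaning toward the pusher, with its lower edge at crop (285–360,310) above the orange|green boundary at (343,357). The magenta row predictions fit within about 1 mm. The held case looks a few mm off my white prediction, so I'll fit its offset in the grip from the visible front-face corners.

```bash
python3 - <<'E'
from h import *
from scipy.optimize import least_squares
s=sensors.read_state(); R=Ro.from_euler('xyz',s['tcp_rot']).as_matrix(); print(s['eef_pos'])
ex=np.array([-.079,.997,0])
S=snap('scene')
# bright-orange front face of the held case
hsv=cv2.cvtColor(S['img'],cv2.COLOR_RGB2HSV)
roi=np.zeros((480,640),np.uint8); roi[225:272,297:332]=1
m=((hsv[...,0]>5)&(hsv[...,0]<22)&(hsv[...,1]>170)&(hsv[...,2]>150)).astype(np.uint8)*roi
# drop the row's own orange below the line (223,215)->(290,315) crop px
vv,uu=np.mgrid[:480,:640]; a=np.array([260+223/5.6,215+212/5.6]);b=np.array([260+290/5.6,215+312/5.6])
m[(b[0]-a[0])*(vv-a[1])-(b[1]-a[1])*(uu-a[0])>0]=0
print(m.sum(), np.median(S['img'][m>0],0))
tx=-R[:,0] if R[:,0]@ex<0 else R[:,0]
cr=lambda L:np.array([[u/5.6+260-.5,v/5.6+215-.5] for u,v in L])
face=cr([(225,212),(292,310),(388,147)])
def corners(p):
    q=Ro.from_rotvec(-R[:,1]*np.sign(R[:,1]@[1,0,0])*p[2]).as_matrix()
    g=s['eef_pos']-19*R[:,2]      # grasp point, case turns about it
    c=[]
    for y,h in((31,3),(-31,3),(-31,77)):
        loc=(-16+p[0])*tx+y*np.array([-.997,-.079,0])-R[:,2]*(h-56+p[1])
        c.append(g+q@loc)
    return np.array(c)
f=lambda p:(project(S,corners(p))-face).ravel()
r=least_squares(f,[0,0,0]);print('dx,dz,dtilt',r.x.round(3),'res px',r.fun.round(1))
r2=least_squares(lambda p:f([p[0],p[1],0]),[0,0]);print(r2.x.round(2),r2.fun.round(1))
# row check in same picture
B=np.array([531.5,-77.1,0]);ey=np.array([-.997,-.079,0])
print('row err px',project(S,[B-31*ey+[0,0,81]])-cr([(341,357)]), 'ex px/mm',np.diff(project(S,[B,B+ex]),axis=0),'z px/mm',np.diff(project(S,[B,B+[0,0,1]]),axis=0))
E
```

```text
[531.21379161 -75.16222868 151.73719529]
642 [168.  80.   0.]
dx,dz,dtilt [6.244 3.803 0.146] res px [ 0.2 -2.5  0.2 -1.4 -0.4  3.6]
[2.83 5.53] [ 1.4 -2.5  1.4 -1.4 -2.9  3.5]
row err px [[1.04419869 0.44237843]] ex px/mm [[ 0.35896179 -0.14561103]] z px/mm [[ 0.00233296 -0.24057474]]
```

The fit is noisy, about 2.6 mm per px. The lower edge seems 2–3 mm too far toward the pusher, so I'll shift it back 1.5 mm and descend with force checks.

```bash
python3 -m creep '[[0,-0.06,-0.3,0,0,0,0.4],[0,-0.06,-0.6,0,0,0,0.4],[0,-0.06,-0.8,0,0,0,0.4],[0,-0.06,-0.9,0,0,0,0.4],[0,-0.06,-0.9,0,0,0,0.4]]'
python3 -m creep '[[0,0,-0.04,0,0,0,0.4],[0,0,-0.08,0,0,0,0.4],[0,0,-0.08,0,0,0,0.4],[0,0,-0.08,0,0,0,0.4]]'
```

```text
time: 7.7
eef_pos: [530.2, -75.9, 127.6]
tcp_rot: [-3.14, 0.436, 1.651]
ft_force: [0.4, 0.6, -1.6]
grip_width: 62.0
gripper_force: 49.8
time: 8.03
eef_pos: [531.1, -75.8, 127.0]
tcp_rot: [3.14, 0.436, 1.65]
ft_force: [-0.8, -0.0, -0.2]
grip_width: 61.6
gripper_force: 49.8
```

```bash
python3 -m creep '[[0,0,-0.04,0,0,0,0.4],[0,0,-0.06,0,0,0,0.4],[0,0,-0.06,0,0,0,0.4]]'
python3 -m creep '[[0,0,-0.04,0,0,0,0.4],[0,0,-0.06,0,0,0,0.4],[0,0,-0.06,0,0,0,0.4]]'
```

```text
time: 8.28
eef_pos: [531.7, -75.8, 126.8]
tcp_rot: [3.139, 0.436, 1.649]
ft_force: [-0.4, 2.3, 5.6]
grip_width: 62.1
gripper_force: 49.8
time: 8.53
eef_pos: [532.4, -75.5, 126.6]
tcp_rot: [3.137, 0.436, 1.648]
ft_force: [-2.1, 5.0, 10.4]
grip_width: 61.9
gripper_force: 49.8
```

Contact force is (+5 y, +10 z), so the sloped foot is resting on the orange twin's shoulder and the edge is about 2–3 mm too far forward. Sliding toward the pusher.

```bash
python3 -m creep '[[0,0.04,0,0,0,0,0.4],[0,0.08,0,0,0,0,0.4],[-0.01,0.12,0,0,0,0,0.4],[-0.01,0.16,0,0,0,0,0.4],[-0.01,0.16,0,0,0,0,0.4]]'
```

```text
time: 8.95
eef_pos: [532.1, -73.2, 126.0]
tcp_rot: [3.138, 0.44, 1.649]
ft_force: [0.7, -3.6, 5.6]
grip_width: 62.0
gripper_force: 49.9
```

Fy is now -3.6 N, so the edge bears on green. Pushing back and sinking gradually.

```bash
python3 -m creep '[[0,0.06,0,0,0,0,0.4],[0,0.12,0,0,0,0,0.4],[-0.01,0.18,-0.03,0,0,0,0.4],[-0.01,0.24,-0.06,0,0,0,0.4],[-0.02,0.24,-0.1,0,0,0,0.4]]'
```

```text
time: 9.37
eef_pos: [531.8, -68.0, 124.2]
tcp_rot: [3.138, 0.442, 1.649]
ft_force: [0.9, -7.2, 8.4]
grip_width: 61.6
gripper_force: 50.0
```

```bash
python3 -m creep '[[0,0.04,-0.03,0,0,0,0.4],[0,0.08,-0.06,0,0,0,0.4],[-0.01,0.12,-0.1,0,0,0,0.4],[-0.01,0.16,-0.14,0,0,0,0.4],[-0.01,0.2,-0.18,0,0,0,0.4]]'
python3 -m creep '[[0,0.04,-0.04,0,0,0,0.4],[0,0.08,-0.08,0,0,0,0.4],[-0.01,0.12,-0.12,0,0,0,0.4],[-0.01,0.16,-0.16,0,0,0,0.4],[-0.01,0.2,-0.2,0,0,0,0.4]]'
```

```text
time: 9.78
eef_pos: [531.8, -62.7, 120.2]
tcp_rot: [3.137, 0.441, 1.649]
ft_force: [-0.2, -2.3, 12.4]
grip_width: 61.8
gripper_force: 50.0
time: 10.2
eef_pos: [532.2, -56.8, 116.2]
tcp_rot: [3.135, 0.44, 1.648]
ft_force: [-1.9, 1.0, 15.3]
grip_width: 61.6
gripper_force: 50.0
```

The load is shifting onto orange (Fz 15 N). I'll raise a little and keep pushing back before sinking further.

```bash
python3 -m creep '[[0,0.05,0.06,0,0,0,0.4],[-0.01,0.12,0.08,0,0,0,0.4],[-0.01,0.19,0.08,0,0,0,0.4],[-0.02,0.26,0.08,0,0,0,0.4],[-0.03,0.32,0.08,0,0,0,0.4]]'
python3 - <<'E'
from h import *
S=snap('scene')
im=cv2.resize(S['img'][215:315,260:400],(784,560),interpolation=cv2.INTER_NEAREST)
cv2.imwrite('pics/c3.png',cv2.cvtColor(im,cv2.COLOR_RGB2BGR))
E
```

```text
time: 10.62
eef_pos: [529.4, -49.5, 114.8]
tcp_rot: [3.14, 0.44, 1.65]
ft_force: [1.6, -6.8, 2.9]
grip_width: 61.7
gripper_force: 50.0
```

View pics/c3.png

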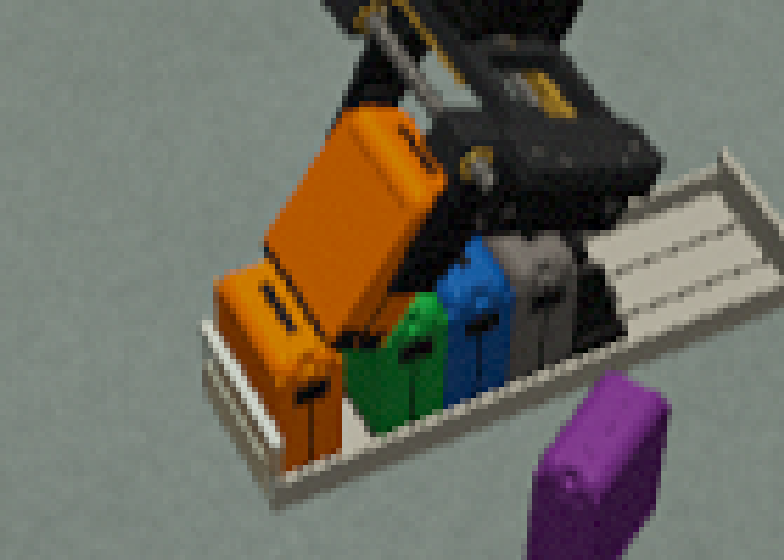

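All four row cases are upright, with a gap at crop (350,420) between orange and green, and the new case's foot is in it at (340,340). Pushing back 8 mm more, then turning upright about the lower edge.

```bash
python3 -m creep '[[0,0.08,0,0,0,0,0.4],[-0.01,0.16,0,0,0,0,0.4],[-0.02,0.24,0,0,0,0,0.4],[-0.03,0.32,0,0,0,0,0.4],[-0.03,0.32,0,0,0,0,0.4]]'
python3 -m creep '[[0,-0.06,0,0.5,0.04,0,0.4],[0.01,-0.13,0,1,0.08,0,0.4],[0.02,-0.19,-0.01,1.5,0.12,0,0.4],[0.02,-0.25,-0.01,2,0.16,0,0.4],[0.02,-0.25,-0.01,2,0.16,0,0.4]]'
```

```text
time: 11.08
eef_pos: [528.5, -41.3, 114.6]
tcp_rot: [3.141, 0.44, 1.65]
ft_force: [0.1, -4.7, 3.9]
grip_width: 61.9
gripper_force: 50.0
time: 11.5
eef_pos: [528.6, -48.0, 113.7]
tcp_rot: [3.141, 0.261, 1.648]
ft_force: [0.5, -4.3, 0.9]
grip_width: 61.9
gripper_force: 50.0
```

```bash
python3 -m creep '[[0,-0.06,0,0.5,0.04,0,0.4],[0.01,-0.12,-0.02,1,0.08,0,0.4],[0.02,-0.18,-0.03,1.5,0.12,0,0.4],[0.03,-0.25,-0.05,2,0.16,0,0.4],[0.03,-0.37,-0.08,2.98,0.24,0,0.4]]'
python3 -m creep '[[0,0,-0.1,0,0,0,0.4],[0,0,-0.2,0,0,0,0.4],[0,0,-0.3,0,0,0,0.4],[0,0,-0.4,0,0,0,0.4],[0,0,-0.5,0,0,0,0.4]]'
```

```text
time: 11.92
eef_pos: [529.1, -54.9, 111.0]
tcp_rot: [-3.141, -0.001, 1.652]
ft_force: [-0.5, -3.4, -1.7]
grip_width: 61.8
gripper_force: 50.0
time: 12.33
eef_pos: [529.3, -56.1, 98.5]
tcp_rot: [-3.141, 0.002, 1.65]
ft_force: [0.2, -5.0, 1.8]
grip_width: 61.4
gripper_force: 50.0
```

```bash
python3 -m creep '[[0,0,-0.2,0,0,0,0.4],[0,0,-0.4,0,0,0,0.4],[0,0,-0.6,0,0,0,0.4],[0,0,-0.8,0,0,0,0.4],[0,0,-1,0,0,0,0.4]]'
python3 -m creep '[[0,0,-0.2,0,0,0,0.4],[0,0,-0.4,0,0,0,0.4],[0,0,-0.6,0,0,0,0.4],[0,0,-0.8,0,0,0,0.4],[0,0,-1,0,0,0,0.4]]'
python3 -m creep '[[0,0,-0.05,0,0,0,0.4],[0,0,-0.1,0,0,0,0.4],[0,0,-0.15,0,0,0,0.4],[0,0,-0.18,0,0,0,0.4],[0,0,-0.18,0,0,0,0.4]]'
```

```text
time: 12.75
eef_pos: [529.3, -52.2, 73.7]
tcp_rot: [3.141, -0.007, 1.648]
ft_force: [-0.5, 5.8, 4.1]
grip_width: 61.8
gripper_force: 50.0
time: 13.17
eef_pos: [529.0, -54.7, 48.2]
tcp_rot: [-3.141, -0.001, 1.65]
ft_force: [-0.1, 3.1, 2.6]
grip_width: 61.3
gripper_force: 50.0
time: 13.58
eef_pos: [529.3, -55.7, 44.3]
tcp_rot: [3.142, 0.0, 1.65]
ft_force: [1.1, 1.7, -0.8]
grip_width: 61.6
gripper_force: 50.0
```

```bash
python3 - <<'E'
from h import *
S=snap('scene')
im=cv2.resize(S['img'][215:315,260:400],(784,560),interpolation=cv2.INTER_NEAREST)
cv2.imwrite('pics/c4.png',cv2.cvtColor(im,cv2.COLOR_RGB2BGR)); s=sensors.read_state(); print(s['eef_pos'],s['ft_force'],s['torque'])
E
```

```text
[529.27895941 -55.66186411  44.25449737] [0.56073925 1.14501109 0.77800109] [ 0.59114161 -0.05275249 -0.08689631]
```

View pics/c4.png

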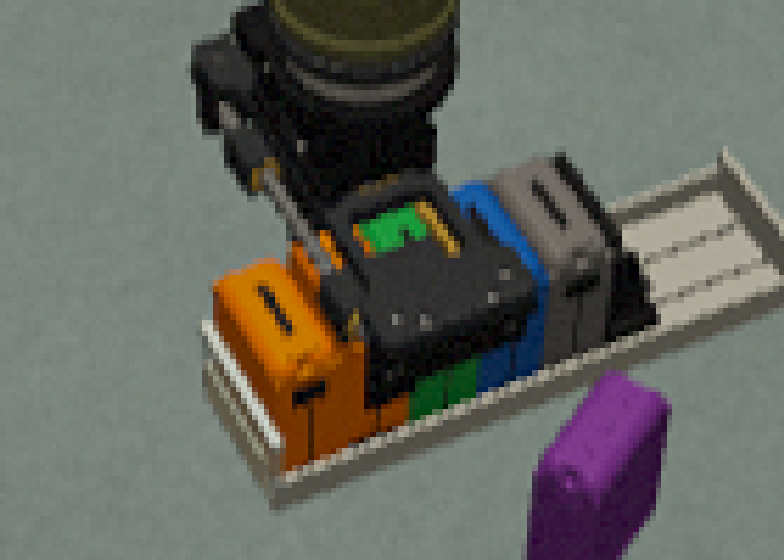

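The case is down in the gap, dark end face at crop (385,420) beside green (430,395), with the twin at (310,420) and all upright. A few mm still to go to the floor.

```bash
python3 -m creep '[[0,0,-0.04,0,0,0,0.4],[0,0,-0.08,0,0,0,0.4],[0,0,-0.12,0,0,0,0.4],[0,0,-0.12,0,0,0,0.4]]'
python3 -m creep '[[0,0,-0.04,0,0,0,0.4],[0,0,-0.08,0,0,0,0.4],[0,0,-0.08,0,0,0,0.4],[0,0,-0.08,0,0,0,0.4]]'
```

```text
time: 13.97
eef_pos: [529.6, -55.4, 41.7]
tcp_rot: [3.141, 0.0, 1.65]
ft_force: [0.1, 2.1, 4.0]
grip_width: 61.9
gripper_force: 50.0
time: 14.3
eef_pos: [529.9, -55.5, 40.5]
tcp_rot: [3.141, 0.0, 1.65]
ft_force: [-1.8, 2.5, 8.3]
grip_width: 61.6
gripper_force: 50.0
```

Floor contact at the expected height. Now easing the row closed toward the front.

```bash
python3 -m creep '[[0,-0.03,0.04,0,0,0,0.4],[0,-0.06,0.04,0,0,0,0.4],[0,-0.09,0.04,0,0,0,0.4],[0,-0.12,0.04,0,0,0,0.4],[0,-0.12,0.04,0,0,0,0.4]]'
```

```text
time: 14.72
eef_pos: [529.3, -58.4, 40.2]
tcp_rot: [3.142, -0.0, 1.65]
ft_force: [1.2, 4.9, 1.1]
grip_width: 62.0
gripper_force: 50.0
```

```bash
python3 -m creep '[[0,-0.03,0,0,0,0,0.4],[0,-0.06,0,0,0,0,0.4],[0,-0.09,0,0,0,0,0.4],[0,-0.12,0,0,0,0,0.4],[0,-0.12,0,0,0,0,0.4]]'
python3 - <<'E'
from h import *
S=snap('scene');T=snap('top')
im=cv2.resize(S['img'][215:315,260:400],(784,560),interpolation=cv2.INTER_NEAREST)
cv2.imwrite('pics/c5.png',cv2.cvtColor(im,cv2.COLOR_RGB2BGR)); s=sensors.read_state(); print(s['eef_pos'],s['ft_force'],s['torque'])
for c in ('scene','top'):
    for t in ('orange','green','blue','grey'): print(c,t,[(np.round(d['centre'],1).tolist(),round(d['conf'],2)) for d in imaging.landmark_of(c,'case_%s_center'%t)])
E
```

```text
time: 15.13
eef_pos: [528.9, -60.0, 40.0]
tcp_rot: [-3.141, -0.003, 1.649]
ft_force: [0.7, 9.1, 1.6]
grip_width: 61.9
gripper_force: 50.0
[528.88096985 -60.05925078  39.98266957] [0.60627097 9.9627364  2.2560135 ] [ 1.9459496  -0.12339747 -0.17628887]
scene orange [([531.9, -93.2, 46.4], 0.71)]
scene green [([531.0, -29.0, 48.8], 0.65)]
scene blue [([633.6, 8.9, 44.8], 0.85), ([522.8, 2.3, 45.6], 0.75)]
scene grey [([521.7, 35.6, 44.3], 0.75)]
top orange []
top green []
top blue [([637.1, 9.9, 35.9], 0.66)]
top grey [([526.2, 34.8, 44.2], 0.76)]
```

View pics/c5.png

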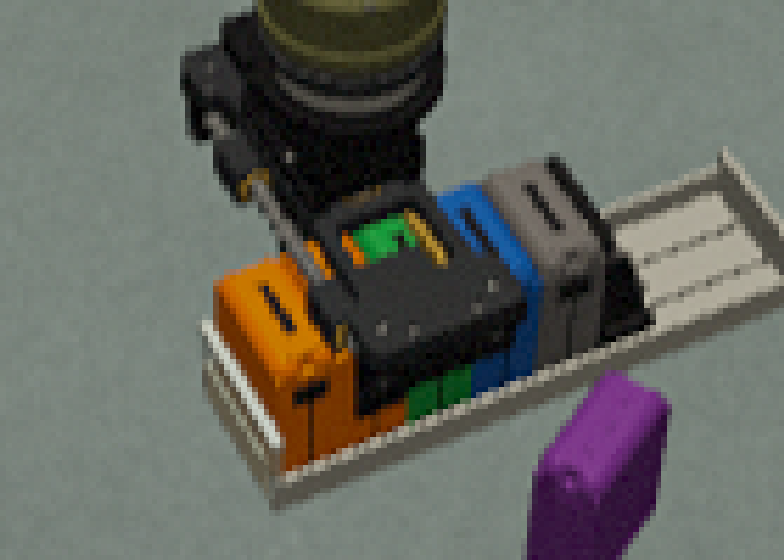

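The seam line of the new case at crop (375,420) sits 65 px (32 mm) behind the twin's at (310,420). Green and grey have moved back about 33 mm, and Fy of +9 N shows the row is closed on the twin. Easing off slightly and lowering the grip in stages so nothing can snap.

```bash
python3 -m creep '[[0,0.02,0,0,0,0,0.4],[0,0.04,0,0,0,0,0.4],[0,0.04,0,0,0,0,0.4]]' 30
python3 -m creep '[[0,0,0,0,0,0,0.4],[0,0,0,0,0,0,0.4],[0,0,0,0,0,0,0.4]]' 18
python3 -m creep '[[0,0,0,0,0,0,0.4],[0,0,0,0,0,0,0.4],[0,0,0,0,0,0,0.4]]' 10
python3 -m creep '[[0,0,0,0,0,0,0.4],[0,0,0,0,0,0,0.4],[0,0,0,0,0,0,0.4]]' 6
python3 -m creep '[[0,0,0,0,0,0,0.4],[0,0,0,0,0,0,0.4],[0,0,0,0,0,0,0.4]]' 3
```

```text
time: 15.88
eef_pos: [528.9, -60.3, 40.0]
tcp_rot: [-3.141, -0.0, 1.65]
ft_force: [0.8, 5.3, 0.3]
grip_width: 61.5
gripper_force: 30.0
time: 16.13
eef_pos: [528.9, -60.4, 40.0]
tcp_rot: [-3.141, -0.0, 1.65]
ft_force: [0.6, 4.2, -0.5]
grip_width: 61.8
gripper_force: 18.0
time: 16.38
eef_pos: [529.0, -60.8, 40.1]
tcp_rot: [-3.141, 0.001, 1.65]
ft_force: [-0.2, 2.6, -1.1]
grip_width: 61.7
gripper_force: 10.0
time: 16.63
eef_pos: [529.0, -60.8, 40.1]
tcp_rot: [-3.141, 0.001, 1.65]
ft_force: [-0.7, 0.4, -2.4]
grip_width: 61.8
gripper_force: 6.0
time: 16.88
eef_pos: [529.0, -60.7, 40.2]
tcp_rot: [-3.141, 0.001, 1.65]
ft_force: [-0.9, -0.9, -2.4]
grip_width: 62.6
gripper_force: 3.0
```

```bash
python3 -m creep '[[0,0,0,0,0,0,0.67],[0,0,0,0,0,0,0.7],[0,0,0,0,0,0,0.8],[0,0,0,0,0,0,0.9],[0,0,0,0,0,0,0.9]]'
python3 -m creep '[[0,0,0.3,0,0,0,0.9],[0,0,1,0,0,0,0.9],[0,0,2,0,0,0,0.9],[0,0,3.2,0,0,0,0.9],[0,0,4.4,0,0,0,0.9]]'
python3 -m creep '[[0,-1,0.8,0,0,0,0.9],[-0.5,-2.2,1.6,0,0,0,0.9],[-1,-3.4,2,0,0,0,0.9],[-1.5,-4.6,2,0,0,0,0.9],[-2,-5.8,2,0,0,0,0.9]]'
python3 - <<'E'
from h import *
S=snap('scene');T=snap('top')
im=cv2.resize(S['img'][215:315,260:400],(784,560),interpolation=cv2.INTER_NEAREST)
cv2.imwrite('pics/c6.png',cv2.cvtColor(im,cv2.COLOR_RGB2BGR))
for c in ('scene','top'):
    for t in ('new','orange','green','blue','grey'): print(c,t,[(np.round(d['centre'],1).tolist(),round(d['conf'],2)) for d in imaging.landmark_of(c,'case_%s_center'%t)])
E
```

```text
time: 17.3
eef_pos: [529.6, -60.5, 40.7]
tcp_rot: [3.141, 0.0, 1.65]
ft_force: [0.5, -1.0, -0.2]
grip_width: 80.7
gripper_force: 0.0
time: 17.72
eef_pos: [528.8, -60.3, 151.6]
tcp_rot: [-3.141, -0.0, 1.65]
ft_force: [1.0, 0.1, -0.1]
grip_width: 85.6
gripper_force: 0.0
time: 18.13
eef_pos: [479.4, -206.9, 202.8]
tcp_rot: [3.138, 0.002, 1.651]
ft_force: [0.7, 0.0, -1.0]
grip_width: 85.6
gripper_force: 0.0
scene new [([528.2, -59.6, 47.5], 0.89)]
scene orange [([532.1, -92.9, 47.0], 0.94)]
scene green [([529.0, -28.5, 48.2], 0.72), ([637.3, 352.6, 3.1], 0.64)]
scene blue [([525.0, 2.3, 47.4], 0.91), ([631.5, 11.8, 42.2], 0.72), ([528.9, -56.1, 47.9], 0.55), ([630.8, -440.0, -1.3], 0.25)]
scene grey [([522.6, 32.8, 42.5], 0.89)]
top new [([530.5, -59.3, 46.7], 0.83)]
top orange [([536.4, -88.2, 46.1], 0.96)]
top green [([525.1, -31.1, 49.6], 0.67)]
top blue [([526.1, 6.9, 47.9], 0.78), ([636.7, 11.8, 39.8], 0.62)]
top grey [([530.9, -59.0, 47.1], 0.34)]
```

View pics/c6.png

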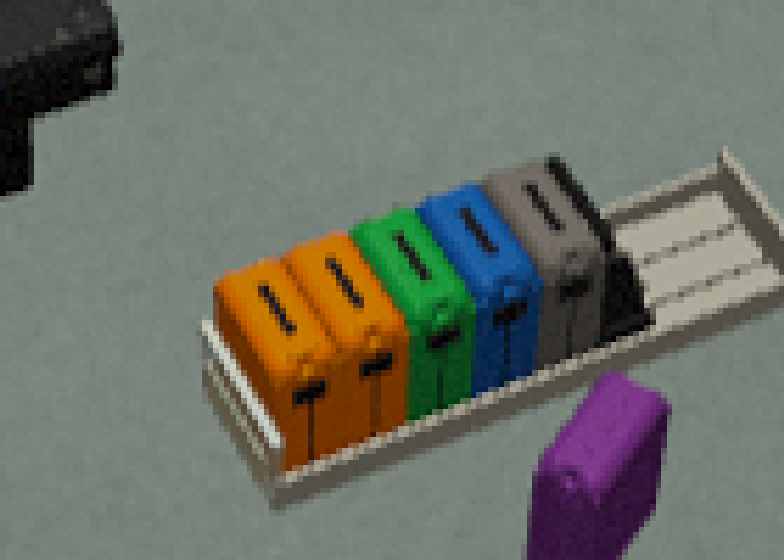

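The picture shows five upright cases packed tight: orange twin (300,400), new orange (370,380), green (440,350), blue (510,320), grey (570,290). They are level and square against the front stop, and the robot is clear. Letting the arm settle, then handing in.

```bash
python3 -m creep '[[0,0,0,0,0,0,0.9],[0,0,0,0,0,0,0.9],[0,0,0,0,0,0,0.9]]'; python3 -c "
from station import order
print(order.hand_in())"
```

```text
time: 18.98
eef_pos: [479.3, -205.2, 200.4]
tcp_rot: [-3.142, -0.0, 1.65]
ft_force: [-0.6, 0.2, 0.2]
grip_width: 85.5
gripper_force: 0.0
the job is handed in; nothing more can be done
None
```

The new orange case stands upright on the tray floor directly behind its twin, the row is tight against the front stop, and the job was handed in at about 19 s; hand-in returned no verdict.

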